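# Vent a reagent pot: slide it to the service mark, snap the vent coupler on and hold it

### The job

Slide the steel reagent pot along the table, without lifting or tipping it, from the plain ring it stands on until it is centred on the double-ring mark. Then draw the vent coupler out of its stand, press it squarely onto the pot's tilted nipple until it snaps over the head and its mouth seats fully home against its spring, and keep it pressed there for more than two seconds: finish while still gripping and pressing it, without letting go. Do not push or tip over the staining jar, oil bottle and petri dish standing about.

Things in the scene. Friction and masses are not known exactly. Their poses are not given: they have to be found in the camera images.
- pot: low round steel pot with a fixed lid, loose, about 0.45 to 0.8 kg: 96 mm diameter (lid 102 mm), lid top 50 mm above the table. Origin: centre of its underside; z up. On the lid, a black upright grip bar (see pot_grip) and, towards the pot's own -x side, the tilted nipple
- pot_grip (a point): point in the black grip bar on the lid, 72 mm above the pot's underside, 7 mm towards pot +x from its centre. The bar is 30 mm long along pot x, 18 mm thick along pot y (grasp it across y; the nipple stands in line with it on the -x side), from the lid (50 mm) up to 88 mm above the table. Axes as the pot's
- nipple: brass nipple on the pot's lid, 36 mm towards pot -x, leaning 25 deg outward. Origin: centre of its flat round steel seat (30 mm wide, 62 mm above the table); z points out along the nipple. Neck 10 mm wide, 14.5 long; head 18 mm wide at 19.5 to 22 mm from the seat, tapering to an 8 mm tip at 30. The grip bar's near end is 28 mm from the seat's centre
- double_mark_centre (a point): centre of the flat grey service mark on the table: two concentric rings (116 and 96 mm diameter) with a cross; no thickness to speak of. The pot is to be centred here
- plain_mark_centre (a point): centre of the flat grey parking mark: a single plain ring, 116 mm diameter, where the pot stands at the start
- coupler_center (a point): centre of the grip of the vent coupler (loose, 0.18 kg), upright in its stand, mouth down. The grip is a black bar 30 x 30 mm (sides along x and y), 52 mm tall; z points along the coupler away from the mouth. Below it a round aluminium sleeve 34 mm wide, 36 mm long, open at the bottom (mouth 62 mm from this point); a brass muffler on top ends 36 mm above this point
- coupler_mouth (a point): centre of the coupler's open mouth, 62 mm from coupler_center along -z; same axes. Bore 21 mm wide. Three spring jaws 8 mm inside ride over the nipple's head (about 7 N, while the mouth is 20 to 15 mm from the seat), then it snaps; press on until the mouth meets the seat
- plunger (a joint): spring plunger inside the coupler, m: 0 free, grows as the nipple's tip pushes it in; about 0.010 when the mouth sits on the nipple's seat, at about 8 N; it pushes the coupler back if the push ends
- stand: white square block 66 x 66 x 28 mm, fixed to the table, with a round hole 37 mm wide and 22 mm deep in which the coupler stands. Origin: centre of its underside. Lift the coupler straight up out of it
- staining_jar: slide staining jar, bystander to be left where it is; clear upright box with lid, 50 x 58 x 104 mm. Origin: centre of its underside
- oil_bottle: oil dropper bottle, bystander to be left where it is; 29 mm diameter, 91 mm tall. Origin: centre of its underside
- petri_dish: petri dish, bystander to be left where it is; 59 mm diameter, 14 mm tall. Origin: centre of its underside

How it is judged:
By the outcome, as a careful person would: the job done as asked, in the order asked, and still so for the second after the job is handed in, while the arm keeps its last pose, push and grip.
It also fails if it takes over 48 s, if anything falls off the work surface, if the arm or the gripper's body presses on something with over 40 N, if the wrist force passes 120 N, or if a joint passes its speed limit or range.

### The arm

A 7-joint arm with a two-finger parallel gripper is mounted at the origin on a cart in front of the work surface, level with it; the furniture and walls round the work are solid. World frame = base frame: x ahead of the robot, y to its left, z up, the work surface at z = 0. Lengths are in m, angles in rad, forces in N, time in s.
With the tool pointing down it reaches from about 0.425 to 0.925 m from the base axis. Payload 6.8 kg.
Tool frame: the origin (TCP) lies on the front face of the gripper's body, between the roots of the fingers; the fingertips stand 73 mm ahead of it and the grasp point (between the pads) lies 54 mm ahead of it (env.nose_length is the distance from the TCP to the fingertips, in m); z points along the fingers, y is the direction in which the jaws open and shut (so a half turn about z gives the same grasp; the last joint's range is limited). The gripper opens to 85 mm and grips with 20 to 120 N. Pads are 22 mm wide; open, the fingers measure 114 mm over their backs; the gripper's body (76 mm by 85 mm) begins 54 mm behind the grasp point. The pads swing forward as they close: fully open they stand 13 mm farther back than shut.
Start: joints at [-1.316, 0.477, 0.022, 1.555, -0.011, 1.109, -0.083], TCP at [0.24, 0.631, 0.304] pointing down, gripper open.
Joint ranges: [-2.96, 2.96], [-0.34, 2.1], [-1.41, 1.46], [0.24, 2.44], [-1.37, 4.51], [0.17, 1.92], [-2.96, 2.96]. Speed limits (rad/s): [2.39, 2.39, 3.14, 3.14, 3.14, 3.14, 3.14].

### API

Orientations are given as a unit quaternion [w, x, y, z].
In Python, from cell import env, kin, camera, calibration, job gives the robot as it stands. The module is installed in compiled form; this text tells all that it offers. Calls block until the motion is done:
- env.reach(position, orientation): joint-space move of the TCP to a pose.
- env.movel(position, velocity=0.15, rot=None, stop_force=None): straight line of the TCP; rot=None keeps the orientation; velocity is the mean speed in m/s. With stop_force (N) it stops when the force on the tool has changed by that much, and returns True; else False.
- env.goto_joints(angles): joint-space move.
- env.grip(opening, f_grip=None): finger opening in m; f_grip is the grip in N (None keeps the last); returns when the fingers have stopped.
- env.dwell(seconds).
- kin.inverse_kinematics(position, orientation): joint angles nearest the present ones, or None.
- env.get_state(): the state.
- camera(name): name is "side" or "top"; returns (picture, depth): 480x640x3 uint8, blue, green, red; 480x640 float32, m along the optical axis (not along the pixel's ray), 0 where there is no reading.
- calibration(name): a dict with "fx", "fy", "cx", "cy" (pixels), "rvec" (rotation vector, rad) and "tvec" (3), from world to camera coordinates, as OpenCV has them. Camera axes: x right, y down, z forward; pixel columns grow to the right and rows downward; lengths in m; the calibration is good to about 2 mm. A picture is of the moment at which its call begins. calibration takes no time and is no camera call.
A pose or a line that the arm cannot do raises env.PlanningError and nothing moves.
- job.job_done(): hands the job in, once; it reports no verdict.
The state is a dict: "time": time; "qpos": joint angles; "joint_velocities": joint speeds; "joint_torque": joint torques, N m; "tcp_pos": TCP position; "orientation": TCP orientation; "force": force on the tool from outside, world axes, zero at the start; "torque": the same for the moment, N m; "opening": finger opening in m.
Only numpy, scipy, OpenCV 4.12 (cv2) and the standard library are available. Lean on these libraries where they do the work, as an engineer would, in place of code of your own. Each camera call takes 0.05 s, during which the arm holds its last target.

## Working session

There is one attempt and no reset: what is moved stays moved. The work goes in short steps, each a Python script; the robot and the scene stay as the last script left them, time stands still between calls to the robot, and variables do not carry over. Pictures are saved under pics/ and viewed, and the job is handed in when it is done.

```bash
ls; mkdir -p pics
python3 - <<'E'
from cell import env, kin, camera, calibration, job
import cv2,numpy as np
for n in ("side","top"):
    p,d=camera(n); cv2.imwrite(f"pics/{n}0.png",p); np.savez(f"pics/{n}0.npz",p=p,d=d)
    c=calibration(n); R=cv2.Rodrigues(np.array(c["rvec"],float))[0]; print(n,c,"campos",-R.T@np.array(c["tvec"]))
s=env.get_state(); print(s)
E
```

```text
pics
side {'fx': 500.2535238795861, 'fy': 500.2535238795861, 'cx': 316.6753293102116, 'cy': 244.7453694876936, 'rvec': array([ 1.21731543, -2.16949663,  1.10594534]), 'tvec': array([-0.04888928,  0.42003334,  0.38752908])} campos [-0.06939426  0.00139484  0.56936758]
top {'fx': 571.5537699377238, 'fy': 571.5537699377238, 'cx': 309.95150229273406, 'cy': 241.13414795889264, 'rvec': array([ 2.16707546, -2.1803296 ,  0.06425444]), 'tvec': array([-0.36991605,  0.51428037,  0.91001442])} campos [ 0.44088699 -0.38922123  0.93998613]
{'time': 0.1, 'qpos': array([-1.31610879,  0.47772745,  0.02232926,  1.556318  , -0.01152715,
        1.10931165, -0.0831323 ]), 'joint_velocities': array([ 4.46235438e-04, -2.41944159e-03,  2.38484950e-04, -2.02065974e-03,
       -5.46512999e-06,  1.87993620e-03,  1.23599289e-04]), 'joint_torque': array([ 4.82113057e-03, -5.97761679e+01,  1.61419004e+00, -2.81952721e+01,
        1.29315653e-02,  5.00284237e-03,  6.22370771e-05]), 'tcp_pos': array([0.23938992, 0.63069244, 0.30303046]), 'orientation': array([-1.03850922e-04,  1.80406555e-01,  9.83591788e-01, -8.11904810e-04]), 'force': array([-0.01721153, -0.44970686, -0.83947711]), 'torque': array([-0.01990005,  0.01747748,  0.04578105]), 'opening': 0.08505775418651945}
```

View pics/top0.png

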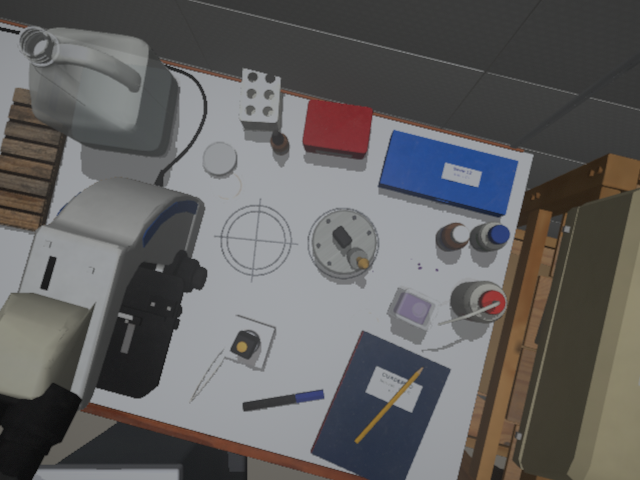

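View pics/side0.png

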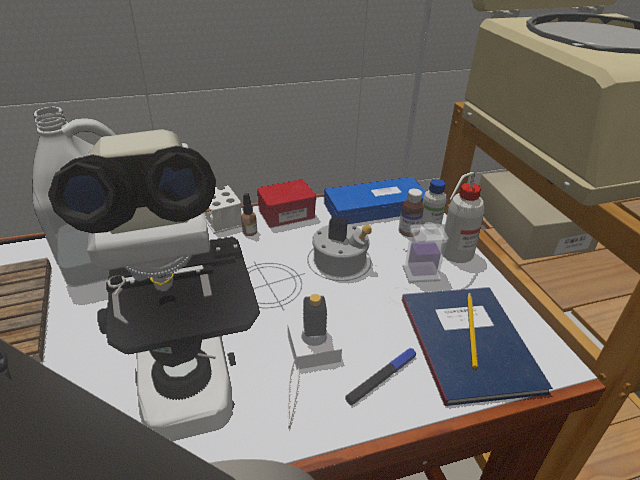

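```bash
cat > h.py <<'E'
import cv2,numpy as np
from cell import env, kin, camera, calibration, job
def RT(n):
    c=calibration(n); R=cv2.Rodrigues(np.array(c["rvec"],float))[0]; return c,R,np.array(c["tvec"],float)
def cloud(n,d):
    c,R,t=RT(n); v,u=np.mgrid[0:480,0:640]
    P=np.stack([(u-c["cx"])/c["fx"]*d,(v-c["cy"])/c["fy"]*d,d],-1)
    W=(P-t)@R; W[d<=0]=np.nan; return W
def ray(n,u,v,z):
    c,R,t=RT(n); C=-R.T@t; D=R.T@np.array([(u-c["cx"])/c["fx"],(v-c["cy"])/c["fy"],1]); return C+D*(z-C[2])/D[2]
def proj(n,X):
    c,R,t=RT(n); p=R@np.asarray(X,float)+t; return np.array([c["fx"]*p[0]/p[2]+c["cx"],c["fy"]*p[1]/p[2]+c["cy"]])
E
python3 - <<'E'
from h import *
d=np.load("pics/top0.npz"); W=cloud("top",d["d"]); ds=np.load("pics/side0.npz"); S=cloud("side",ds["d"])
def p(u,v): 
    print((u,v),np.round(W[v,u],3))
for uv in [(343,237),(325,225),(362,263),(257,240),(245,345),(241,346),(265,365),(412,308),(280,143),(220,158),(170,290),(110,240),(130,60),(340,130),(450,170),(600,300),(490,300),(455,236)]: p(*uv)
for uv in [(257,240),(200,430),(300,400),(400,200),(330,180)]: p(*uv)
# fit table plane near
m=np.abs(W[...,2])<0.02
print("table z median top",np.nanmedian(W[...,2][m]),"side",np.nanmedian(S[...,2][np.abs(S[...,2])<.02]))
# height map picture
for n,A in(("top",W),("side",S)):
    q=A.reshape(-1,3); ok=~np.isnan(q[:,0])
    x=q[ok]
    sel=(x[:,0]>0.2)&(x[:,0]<1.2)&(x[:,1]>-1.0)&(x[:,1]<.4)
    x=x[sel]
    H=np.full((500,700),-0.05)
    i=((1.2-x[:,0])/0.002).astype(int).clip(0,499); j=((0.4-x[:,1])/0.002).astype(int).clip(0,699)
    np.maximum.at(H,(i,j),x[:,2])
    im=cv2.applyColorMap(((H+.05)/.5*255).clip(0,255).astype(np.uint8),cv2.COLORMAP_JET)
    for k in range(0,500,50): cv2.putText(im,f"{1.2-k*.002:.1f}",(0,k+5),0,.4,(255,255,255)); cv2.line(im,(0,k),(700,k),(90,90,90),1)
    for k in range(0,700,50): cv2.putText(im,f"{.4-k*.002:.1f}",(k,495),0,.4,(255,255,255)); cv2.line(im,(k,0),(k,500),(90,90,90),1)
    cv2.imwrite(f"pics/h_{n}.png",im)
E
```

```text
(343, 237) [ 0.512 -0.424  0.087]
(325, 225) [ 0.535 -0.397  0.05 ]
(362, 263) [ 0.473 -0.452  0.087]
(257, 240) [ 0.516 -0.285  0.001]
(245, 345) [ 0.355 -0.279  0.103]
(241, 346) [ 0.354 -0.274  0.104]
(265, 365) [ 0.311 -0.298 -0.004]
(412, 308) [ 0.407 -0.523  0.099]
(280, 143) [ 0.665 -0.327  0.053]
(220, 158) [ 0.651 -0.225  0.012]
(170, 290) [ 0.435 -0.187  0.172]
(110, 240) [ 0.495 -0.145  0.281]
(130, 60) [ 0.754 -0.127  0.173]
(340, 130) [ 0.685 -0.422  0.053]
(450, 170) [ 0.622 -0.597  0.039]
(600, 300) [ 0.424 -0.671  0.355]
(490, 300) [ 0.419 -0.624  0.142]
(455, 236) [ 0.513 -0.59   0.09 ]
(257, 240) [ 0.516 -0.285  0.001]
(200, 430) [ 0.208 -0.193 -0.002]
(300, 400) [ 0.258 -0.356  0.01 ]
(400, 200) [ 0.581 -0.522 -0.   ]
(330, 180) [ 0.616 -0.407 -0.003]
table z median top -2.1754324338889434e-05 side -0.0007102573778047745
```

```bash
python3 -c "
import cv2
a=cv2.imread('pics/top0.png')[110:380,190:460]; cv2.imwrite('pics/crop0.png',cv2.resize(a,(594,594),interpolation=cv2.INTER_CUBIC))"
```

```text
(no output)
```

View pics/h_top.png

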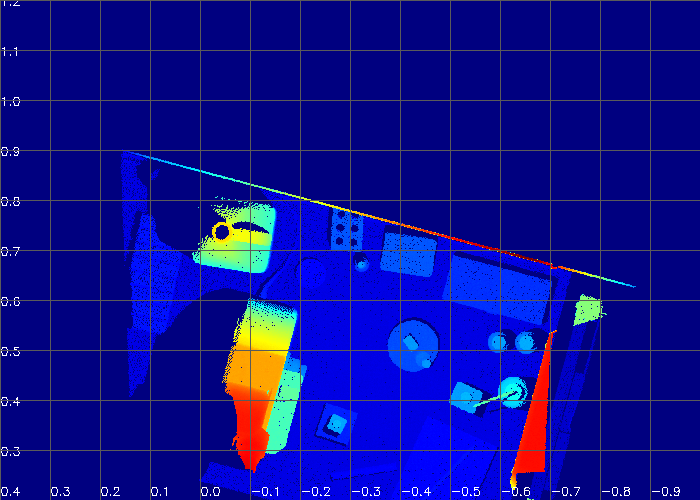

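View pics/crop0.png

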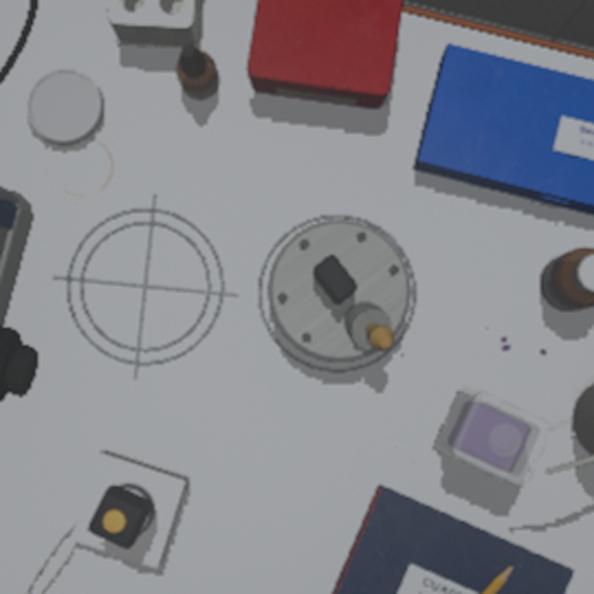

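Run:
```python
from h import *
D={n:np.load(f"pics/{n}0.npz") for n in("top","side")}
C={n:cloud(n,D[n]["d"]) for n in D}
def sel(n,cx,cy,r,z0,z1):
    w=C[n].reshape(-1,3); m=(np.hypot(w[:,0]-cx,w[:,1]-cy)<r)&(w[:,2]>z0)&(w[:,2]<z1); return w[m]
for n in C:
    print("==",n)
    lid=sel(n,.513,-.427,.07,.046,.055); (c,r)=cv2.minEnclosingCircle(lid[:,:2].astype(np.float32)); print("lid",len(lid),c,r,np.median(lid[:,2]))
    b=sel(n,.515,-.42,.022,.083,.093); print("bar",len(b),cv2.minAreaRect(b[:,:2].astype(np.float32)),np.median(b[:,2]))
    k=sel(n,.473,-.452,.025,.075,.1); print("nip",len(k),k.mean(0),k[k[:,2].argmax()])
    g=sel(n,.355,-.273,.04,.085,.098); print("coup grip top",len(g),cv2.minAreaRect(g[:,:2].astype(np.float32)),np.median(g[:,2]) if len(g) else 0)
    g=sel(n,.355,-.273,.04,.0985,.11); print("muffler",len(g),cv2.minEnclosingCircle(g[:,:2].astype(np.float32)),np.median(g[:,2]))
    g=sel(n,.355,-.273,.06,.02,.033); print("stand",len(g),cv2.minAreaRect(g[:,:2].astype(np.float32)),np.median(g[:,2]))
    g=sel(n,.407,-.523,.06,.09,.11); print("jar",cv2.minAreaRect(g[:,:2].astype(np.float32)))
    g=sel(n,.67,-.32,.05,.02,.1); print("oil",g.mean(0),g.max(0))
    g=sel(n,.65,-.225,.05,.008,.02); print("petri",cv2.minEnclosingCircle(g[:,:2].astype(np.float32)))
    w=C[n].reshape(-1,3); m=(w[:,0]>.2)&(w[:,0]<.65)&(w[:,1]<.0)&(w[:,1]>-.25)&(w[:,2]>.05); q=w[m]
    for z0 in np.arange(.05,.5,.05):
        s=q[(q[:,2]>=z0)&(q[:,2]<z0+.05)]
        if len(s)>30: print("micro z",round(z0,2),"x",np.percentile(s[:,0],[1,99]).round(3),"y",np.percentile(s[:,1],[1,99]).round(3),len(s))
    m=(w[:,0]>.0)&(w[:,0]<.7)&(w[:,1]<-.45)&(w[:,2]>.25); q=w[m]
    if len(q): print("oven: ymax",np.nanpercentile(q[:,1],99.5),"zmin/max",q[:,2].min(),q[:,2].max())
# cross lines
img=D["top"]["p"]
for X in [(.516,-.285)]:
    pass
g=cv2.cvtColor(img,cv2.COLOR_BGR2GRAY)
# ring fit: dark pixels on table; warp to metric map
N=300;sc=.0005;cx,cy=.515,-.285
ii,jj=np.mgrid[0:N,0:N]
X=cx+(N/2-ii)*sc;Y=cy+(N/2-jj)*sc
c,R,t=RT("top"); P=np.stack([X,Y,0*X],-1)@R.T+t
mu=(c["fx"]*P[...,0]/P[...,2]+c["cx"]).astype(np.float32); mv=(c["fy"]*P[...,1]/P[...,2]+c["cy"]).astype(np.float32)
wq=cv2.remap(g,mu,mv,cv2.INTER_CUBIC); cv2.imwrite("pics/mark.png",cv2.resize(wq,(600,600)))
bh=cv2.morphologyEx(wq,cv2.MORPH_BLACKHAT,np.ones((11,11))).astype(float)
best=[]
th=np.linspace(0,2*np.pi,360)
for dx in np.arange(-.006,.0061,.0005):
  for dy in np.arange(-.006,.0061,.0005):
    s=0
    for r in(.058,.048):
      x=(N/2-(dx+r*np.cos(th))/sc).astype(np.float32);y=(N/2-(dy+r*np.sin(th))/sc).astype(np.float32)
      s+=cv2.remap(bh.astype(np.float32),y[None],x[None],cv2.INTER_LINEAR).mean()
    best.append((s,cx+dx,cy+dy))
print(sorted(best)[-4:])
```

```text
== top
lid 2599 (0.5081419348716736, -0.42583131790161133) 0.0506473109126091 0.04949052101252734
bar 238 ((0.5136299133300781, -0.4218166172504425), (0.02976657636463642, 0.018105298280715942), 36.87602996826172) 0.08725499027365083
nip 106 [ 0.47225418 -0.45258377  0.08594079] [ 0.47026681 -0.44987513  0.09090831]
coup grip top 336 ((0.3521728515625, -0.27390947937965393), (0.03028871677815914, 0.030568309128284454), 63.49550247192383) 0.09324756250038564
muffler 95 ((0.35192400217056274, -0.27362412214279175), 0.008038042113184929) 0.10371176752497585
stand 1216 ((0.3519653081893921, -0.2734493613243103), (0.06628614664077759, 0.06667301058769226), 71.77523040771484) 0.02752563564305526
jar ((0.4044613242149353, -0.5313283801078796), (0.05581314116716385, 0.047724392265081406), 64.55033874511719)
oil [ 0.68448497 -0.31952211  0.05018036] [ 0.71976606 -0.28016762  0.09206773]
petri ((0.6529796123504639, -0.22193248569965363), 0.030387433245778084)
micro z 0.05 x [0.434 0.59 ] y [-0.211 -0.135] 1577
micro z 0.1 x [0.401 0.597] y [-0.192 -0.1  ] 993
micro z 0.15 x [0.298 0.582] y [-0
[... 1345 characters left out ...]
.34  0.432] y [-0.109 -0.053] 777
micro z 0.15 x [0.297 0.455] y [-0.191 -0.017] 11565
micro z 0.2 x [0.346 0.395] y [-0.113 -0.052] 868
micro z 0.25 x [0.306 0.349] y [-0.12  -0.021] 3331
micro z 0.3 x [0.277 0.344] y [-0.125 -0.016] 3265
micro z 0.35 x [0.242 0.378] y [-0.124 -0.005] 10423
micro z 0.4 x [0.256 0.285] y [-0.1   -0.014] 405
oven: ymax -0.6084357830483901 zmin/max 0.2500071287666568 0.4078066769720057
[(np.float32(76.42389), np.float64(0.5165000000000001), np.float64(-0.2825)), (np.float32(77.47063), np.float64(0.516), np.float64(-0.2825)), (np.float32(77.833466), np.float64(0.5165000000000001), np.float64(-0.283)), (np.float32(78.916), np.float64(0.516), np.float64(-0.283))]
```

Run:
```python
from h import *
d=np.load("pics/side0.npz")["p"]; cv2.imwrite("pics/crops.png",cv2.resize(d[190:380,230:490],None,fx=3,fy=3,interpolation=cv2.INTER_CUBIC)[:570,:780])
```

```text
(no output)
```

View pics/crops.png

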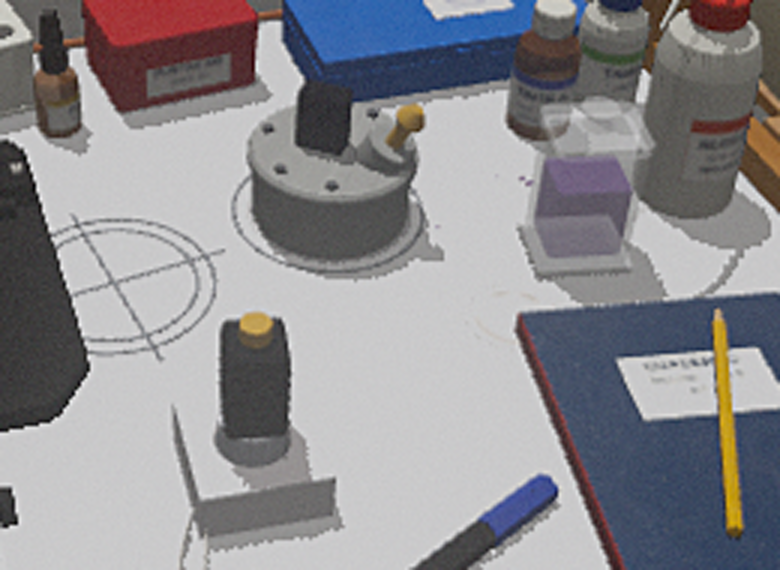

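View pics/mark.png

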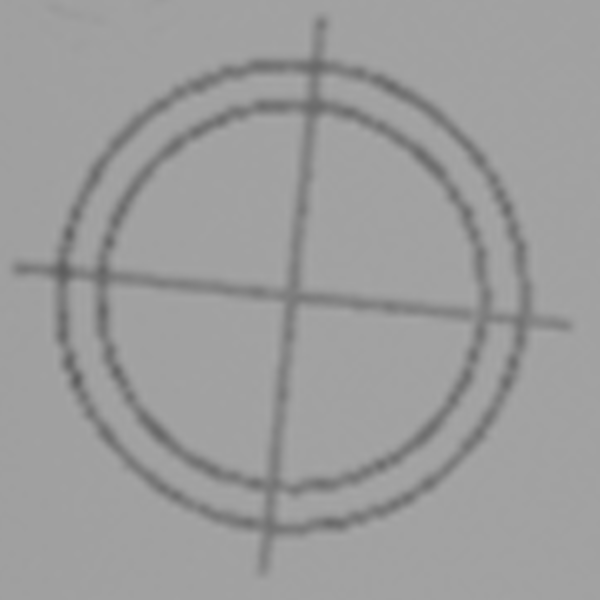

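```bash
cat >> h.py <<'E'
from scipy.spatial.transform import Rotation as Ro
def quat(z,y):
    z=np.asarray(z,float);z/=np.linalg.norm(z);y=np.asarray(y,float);y=y-z*(y@z);y/=np.linalg.norm(y)
    q=Ro.from_matrix(np.stack([np.cross(y,z),y,z],1)).as_quat(); return q[[3,0,1,2]]
def down(a): return quat([0,0,-1],[np.cos(a),np.sin(a),0])
def axes(q): return Ro.from_quat(np.asarray(q)[[1,2,3,0]]).as_matrix()
def press(psi,c,dist,roll):   # pot yaw, pot centre xy, mouth-seat distance, jaw roll about n
    n=np.array([-np.sin(np.radians(25))*np.cos(psi),-np.sin(np.radians(25))*np.sin(psi),np.cos(np.radians(25))])
    seat=np.array([c[0]-.036*np.cos(psi),c[1]-.036*np.sin(psi),.062])
    yp=np.array([-np.sin(psi),np.cos(psi),0]); y=Ro.from_rotvec(n*roll).apply(yp)
    return seat+n*(dist+.116),quat(-n,y),n
E
python3 - <<'E'
from h import *
r=np.radians
def ik(p,q):
    a=kin.inverse_kinematics(np.array(p),q); return None if a is None else np.round(a,2)
print("pot grasp")
for a in(36.9+90,36.9-90): print(ik([.5136,-.4218,.128],down(r(a))),ik([.5136,-.4218,.25],down(r(a))))
print("coupler")
for a in(63.5,-26.5,63.5+180,180-26.5): print(a,ik([.352,-.274,.122],down(r(a))),ik([.352,-.274,.25],down(r(a))),ik([.352,-.274,.4],down(r(a))))
print("press")
for psi in (0,20,37,55,75):
  for roll in (0,90,180,270,45):
    for dist in(0,.08):
        p,q,n=press(r(psi),(.516,-.283),dist,r(roll)); print(psi,roll,dist,p.round(3),ik(p,q))
E
```

```text
pot grasp
[ 1.13  0.8  -0.79  1.67  0.66  0.97  2.31] [ 1.13  0.63 -0.79  1.59  0.49  1.12  2.43]
[-0.12  1.12  1.26  1.76 -1.16  1.21  0.56] [-0.14  0.9   1.27  1.68 -0.9   1.26  0.4 ]
coupler
63.5 [ 0.02  0.47  0.61  2.26 -0.52  0.55  2.14] [ 0.32  0.17  0.23  2.15 -0.05  0.83  1.68] [-0.52 -0.09  1.    1.99  0.08  1.2   1.57]
-26.5 [-0.28  0.68  1.06  2.28 -0.95  0.74  1.01] [-0.39  0.28  1.09  2.18 -0.34  0.85  0.44] [-0.52 -0.09  1.    1.99  0.08  1.2  -0.01]
243.5 [-0.28  0.68  1.06  2.28 -0.95  0.74 -0.57] [-0.39  0.28  1.09  2.18 -0.34  0.85 -1.13] [ 0.1  -0.02  0.42  1.97  0.01  1.19 -1.52]
153.5 [ 0.88  0.43 -0.42  2.21  0.32  0.57  2.9 ] [-0.51  0.42  1.31  2.19 -0.53  0.91 -2.49] [-0.87 -0.29  1.22  1.99  0.28  1.26  2.92]
press
0 0 0 [ 0.431 -0.283  0.167] [ 1.07  0.39 -0.58  2.22 -0.1   0.22  2.23]
0 0 0.08 [ 0.397 -0.283  0.24 ] [ 1.15  0.2  -0.58  2.22 -0.34  0.41  2.46]
0 90 0 [ 0.431 -0.283  0.167] [ 0.05  0.39  0.63  2.29 -1.3   0.49 -1.37]
0 90 0.08 [ 0.397 -0.283  0.24 ] [-0.43  0.41  1.31  2.3  -1.18  0.77 -1.44]
0 180 0 [ 0.431 -0.283  0.167] [ 0.05  0.39  0.63
[... 2775 characters left out ...]
 -1.81]
75 0 0.08 [ 0.485 -0.398  0.24 ] [ 0.03  0.98  1.26  1.67 -1.11  1.68 -1.88]
75 90 0 [ 0.494 -0.365  0.167] [ 0.12  0.83  0.89  1.75 -0.99  1.35 -0.42]
75 90 0.08 [ 0.485 -0.398  0.24 ] [ 0.09  0.85  1.08  1.67 -0.99  1.54 -0.4 ]
75 180 0 [ 0.494 -0.365  0.167] [ 0.06  0.89  1.    1.76 -1.06  1.42  1.21]
75 180 0.08 [ 0.485 -0.398  0.24 ] [ 0.03  0.98  1.26  1.67 -1.11  1.68  1.26]
75 270 0 [ 0.494 -0.365  0.167] [ 0.82  0.63 -0.18  1.7  -0.34  1.02  2.19]
75 270 0.08 [ 0.485 -0.398  0.24 ] [ 0.87  0.57 -0.18  1.61 -0.32  1.18  2.17]
75 45 0 [ 0.494 -0.365  0.167] [-0.03  1.09  1.26  1.76 -1.23  1.63 -1.03]
75 45 0.08 [ 0.485 -0.398  0.24 ] [ 0.03  0.98  1.26  1.67 -1.11  1.68 -1.09]
```

```bash
cat > fit.py <<'E'
from h import *
from scipy.optimize import least_squares
rng=np.random.default_rng(0)
Q=[];P=[];O=[]
for i in range(260):
    p=np.array([rng.uniform(.3,.7),rng.uniform(-.5,.65),rng.uniform(.12,.45)])
    z=np.array([rng.normal(0,.4),rng.normal(0,.4),-1]); a=rng.uniform(0,2*np.pi)
    q=quat(z,[np.cos(a),np.sin(a),.1])
    s=kin.inverse_kinematics(p,q)
    if s is None: continue
    Q.append(s);P.append(p);O.append(axes(q))
Q=np.array(Q);P=np.array(P);O=np.array(O);print(len(Q),Q.min(0),Q.max(0))
np.savez("ik.npz",Q=Q,P=P,O=O)
def fk(par,Q,full=False):
    w=par[:21].reshape(7,3);c=par[21:42].reshape(7,3);h=par[42:48]
    n=len(Q);R=np.tile(np.eye(3),(n,1,1));t=np.zeros((n,3));L=[]
    for i in range(7):
        wi=w[i]/np.linalg.norm(w[i]);Ri=Ro.from_rotvec(Q[:,i:i+1]*wi).as_matrix()
        # x->Ri(x-c)+c
        ti=c[i]-Ri@c[i]
        t=t+np.einsum('nij,nj->ni',R,ti);R=R@Ri; L.append((R.copy(),t.copy()))
    t2=t+R@h[:3];R2=R@Ro.from_rotvec(h[3:]).as_matrix()
    return (t2,R2,L) if full else (t2,R2)
def res(par):
    t,R=fk(par,Q); return np.r_[((t-P)*3).ravel(),((R-O)).ravel(),1e-3*(np.linalg.norm(par[:21].reshape(7,3),axis=1)-1),1e-4*par[21:42]]
if __name__=="__main__":
    best=None
    for s in range(32):
        sg=[-1 if s>>k&1 else 1 for k in range(4)]+[1]
        w=np.array([[0,0,-1],[0,1,0],[0,0,sg[0]],[0,sg[1],0],[0,0,sg[2]],[0,1,0],[0,0,sg[3]]],float)
        c=np.array([[0,0,.3],[0,0,.3],[0,0,.3],[0,0,.7],[0,0,.7],[0,0,1.1],[0,0,1.1]],float)
        x0=np.r_[w.ravel(),c.ravel(),0,0,1.3,0,0,0]
        r=least_squares(res,x0,max_nfev=60)
        if best is None or r.cost<best.cost: best=r
        if best.cost<1e-3: break
    print(best.cost); r=least_squares(res,best.x,max_nfev=500); t,R=fk(r.x,Q); print(r.cost,"pos err",np.abs(t-P).max())
    print(np.round(r.x[:21].reshape(7,3),3));print(np.round(r.x[21:42].reshape(7,3),3));print(np.round(r.x[42:],3))
    np.save("fk.npy",r.x)
E
timeout 500 python3 fit.py
```

```text
250 [-2.09933689 -0.33648481 -1.19377379  0.27121538 -1.36578652  0.17070157
 -2.73663772] [1.32798866 1.19735245 1.3438834  2.43564273 4.17921445 1.91329871
 2.94945622]
1.2358404248599206e-08
1.2358404248599206e-08 pos err 1.212953071316747e-10
[[ 0.  0. -1.]
 [ 0.  1. -0.]
 [ 0. -0. -1.]
 [ 0.  1. -0.]
 [-0. -0. -1.]
 [-0.  1. -0.]
 [-0. -0. -1.]]
[[ 0.     0.     0.   ]
 [ 0.    -0.     0.287]
 [-0.    -0.03   0.   ]
 [ 0.    -0.     0.829]
 [-0.    -0.062 -0.   ]
 [-0.     0.     1.301]
 [-0.    -0.062 -0.   ]]
[-0.    -0.062  1.556 -0.     0.     1.571]
```

```bash
cat > arm.py <<'E'
from h import *
from scipy.optimize import least_squares
par=np.load("fk.npy")
W_=par[:21].reshape(7,3);W_=W_/np.linalg.norm(W_,axis=1)[:,None];C_=par[21:42].reshape(7,3);H_=par[42:48]
LO=np.array([-2.96,-.34,-1.41,.24,-1.37,.17,-2.96]);HI=np.array([2.96,2.1,1.46,2.44,4.51,1.92,2.96])
def chain(q):
    R=np.eye(3);t=np.zeros(3);L=[]
    for i in range(7):
        Ri=Ro.from_rotvec(q[i]*W_[i]).as_matrix();t=t+R@(C_[i]-Ri@C_[i]);R=R@Ri;L.append((R,t))
    T=t+R@H_[:3]
    sh=np.array([0,0,.287]);
    e0=L[1][0]@np.array([0,-.03,.829])+L[1][1]; el=L[3][0]@np.array([0,-.045,.829])+L[3][1]
    wr=L[5][0]@np.array([0,-.062,1.301])+L[5][1]
    return T,R@Ro.from_rotvec(H_[3:]).as_matrix(),[(sh,el,.075),(el,wr,.065),(wr,T,.06)]
def myik(p,q,q3,seed):
    O=axes(q);seed=np.clip(np.array(seed,float),LO+.02,HI-.02);ix=[0,1,3,4,5,6]
    def f(x):
        j=np.array([x[0],x[1],q3,x[2],x[3],x[4],x[5]]);T,R,_=chain(j);return np.r_[(T-p)*5,(R-O).ravel()]
    r=least_squares(f,seed[ix],bounds=(LO[ix]+.01,HI[ix]-.01))
    j=np.array([r.x[0],r.x[1],q3,*r.x[2:]]);return j if r.cost<1e-10 else None
def obst():
    A=[]
    for n in("top","side"):
        w=cloud(n,np.load(f"pics/{n}0.npz")["d"]).reshape(-1,3)
        A.append(w[(w[:,0]>.22)&(w[:,1]<.1)&(w[:,2]>.03)&(w[:,1]>-1.2)][::3])
    return np.concatenate(A)
_o=None
def clear(q):
    global _o
    if _o is None:_o=obst()
    out=[]
    for a,b,r in chain(q)[2]:
        d=b-a;s=np.clip((_o-a)@d/(d@d),0,1);dd=np.linalg.norm(_o-a-s[:,None]*d,axis=1);i=dd.argmin();out.append((round(dd[i]-r,3),_o[i].round(2)))
    return out
def pathclear(qa,qb,n=15):
    m=[9,9,9];w=[0]*3
    for s in np.linspace(0,1,n):
        for k,(d,x) in enumerate(clear(qa+s*(qb-qa))):
            if d<m[k]:m[k]=d;w[k]=x.tolist()
    return m,w
E
cat > plan.py <<'E'
from arm import *
r=np.radians
q0=env.get_state()["qpos"]; print(chain(q0)[0])
S=np.array([.7,.5,0,1.9,0,.8,0.])
def opts(name,p,q):
    for q3 in(-.6,-.3,0,.3,.6):
        for s7 in(-1.6,0,1.6):
            s=S.copy();s[6]=s7; s[2]=q3
            j=myik(p,q,q3,s)
            if j is not None: print(name,q3,j.round(2),[c[0] for c in clear(j)])
for a in(127,-53): opts(f"pot{a}",[.5136,-.4218,.128],down(r(a))); opts(f"mark{a}",[.5216,-.279,.128],down(r(a)))
for a in(63.5,-26.5,153.5,243.5): opts(f"coup{a}",[.352,-.274,.122],down(r(a)))
for ro in(0,90,180,270):
    p,q,n=press(r(37),(.516,-.283),0,r(ro));opts(f"press{ro}",p,q)
E
python3 plan.py
```

```text
[0.23938992 0.63069244 0.30303046]
pot127 -0.6 [ 1.01  0.73 -0.6   1.68  0.51  0.89  2.42] [np.float64(0.115), np.float64(0.159), np.float64(-0.022)]
pot127 -0.6 [ 1.01  0.73 -0.6   1.68  0.51  0.89  2.42] [np.float64(0.115), np.float64(0.159), np.float64(-0.022)]
pot127 -0.3 [ 0.8   0.67 -0.3   1.69  0.25  0.82  2.61] [np.float64(0.101), np.float64(0.159), np.float64(-0.022)]
pot127 -0.3 [ 0.8   0.67 -0.3   1.69  0.25  0.82  2.61] [np.float64(0.101), np.float64(0.159), np.float64(-0.022)]
pot127 0 [0.59 0.65 0.   1.71 0.   0.78 2.81] [np.float64(0.087), np.float64(0.158), np.float64(-0.022)]
pot127 0 [0.59 0.65 0.   1.71 0.   0.78 2.81] [np.float64(0.087), np.float64(0.158), np.float64(-0.022)]
mark127 -0.6 [ 0.83  0.64 -0.6   1.86  0.49  0.8   2.19] [np.float64(0.108), np.float64(0.078), np.float64(0.034)]
mark127 -0.6 [ 0.83  0.64 -0.6   1.86  0.49  0.8   2.19] [np.float64(0.108), np.float64(0.078), np.float64(0.034)]
mark127 -0.3 [ 0.61  0.58 -0.3   1.88  0.25  0.72  2.39] [np.float64(0.102), np.float64(0.078), np.float64(0.034)]
mark127 -0.3 [ 0.61  0.58 -0.3   1.88  0.25  0.72 
[... 13627 characters left out ...]
loat64(0.062)]
press270 0 [ 0.72  0.47  0.    2.01 -0.7   0.69  1.92] [np.float64(0.128), np.float64(0.183), np.float64(0.062)]
press270 0 [ 0.72  0.47  0.    2.01 -0.7   0.69  1.92] [np.float64(0.128), np.float64(0.183), np.float64(0.062)]
press270 0.3 [ 0.48  0.48  0.3   2.03 -0.87  0.77  2.07] [np.float64(0.117), np.float64(0.176), np.float64(0.062)]
press270 0.3 [ 0.48  0.48  0.3   2.03 -0.87  0.77  2.07] [np.float64(0.117), np.float64(0.176), np.float64(0.062)]
press270 0.6 [ 0.26  0.54  0.6   2.04 -1.03  0.89  2.21] [np.float64(0.102), np.float64(0.163), np.float64(0.062)]
press270 0.6 [ 0.26  0.54  0.6   2.04 -1.03  0.89  2.21] [np.float64(0.102), np.float64(0.163), np.float64(0.062)]
```

```bash
cat > s1.py <<'E'
from arm import *
import sys
r=np.radians
q0=env.get_state()["qpos"]
A=np.array([q0[0],.0,0,1.55,0,np.pi-1.55,-.08])
B=A.copy();B[0]=.6;B[6]=-.33
D=myik([.514,-.422,.24],down(r(-53)),0,[.59,.5,0,1.6,0,.9,-.33])
for n,q in(("A",A),("B",B),("D",D)): print(n,q.round(2),chain(q)[0].round(3))
print(pathclear(q0,A));print(pathclear(A,B));print(pathclear(B,D))
if len(sys.argv)>1:
    for q in(A,B,D): env.goto_joints(q); s=env.get_state(); print(s["time"],s["tcp_pos"].round(4),s["force"].round(1))
    for n in("side","top"):
        p,d=camera(n); cv2.imwrite(f"pics/{n}1.png",p)
E
python3 s1.py
```

```text
A [-1.32  0.    0.    1.55  0.    1.59 -0.08] [0.179 0.442 0.584]
B [ 0.6   0.    0.    1.55  0.    1.59 -0.33] [ 0.355 -0.318  0.584]
D [ 0.59  0.52  0.    1.64 -0.    0.98 -0.33] [ 0.514 -0.422  0.24 ]
([np.float64(0.17), np.float64(0.407), np.float64(0.434)], [[0.26, -0.02, 0.37], [0.28, -0.01, 0.4], [0.27, -0.0, 0.39]])
([np.float64(0.172), np.float64(0.365), np.float64(0.166)], [[0.24, -0.08, 0.37], [0.28, -0.03, 0.4], [0.38, -0.08, 0.38]])
([np.float64(0.113), np.float64(0.182), np.float64(0.089)], [[0.24, -0.1, 0.38], [0.72, -0.53, 0.4], [0.52, -0.42, 0.09]])
```

```bash
python3 s1.py go | tail -3
```

```text
1.4 [0.1793 0.442  0.5828] [0.8 0.2 0.2]
4.15 [ 0.3555 -0.3174  0.5843] [ 0.4 -0.   0.4]
5.6083 [ 0.5145 -0.4224  0.2417] [-0.4  0.6 -0.1]
```

View pics/side1.png

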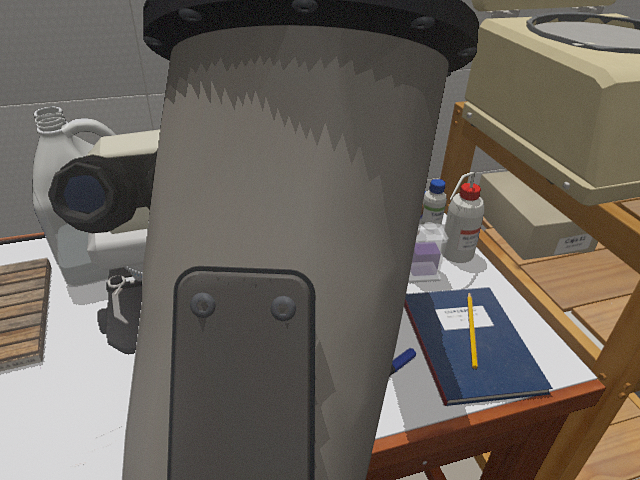

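View pics/top1.png

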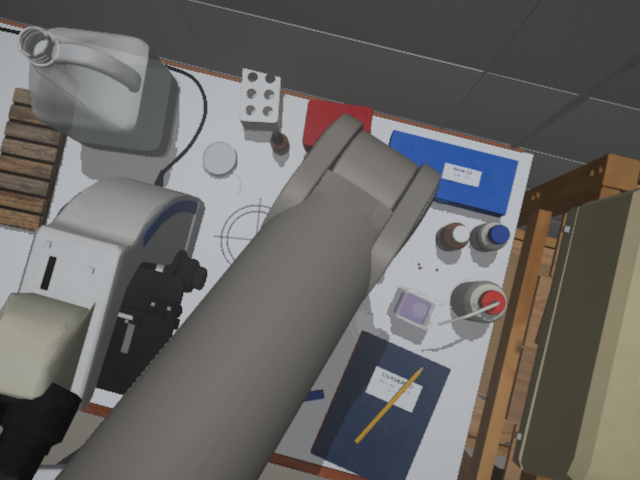

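Run:
```python
from arm import *
print(env.movel([.514,-.422,.128],velocity=.12,stop_force=10)); s=env.get_state(); print(s["time"],s["tcp_pos"].round(4),s["force"].round(1))
env.grip(0.0,f_grip=30); s=env.get_state(); print(s["time"],s["tcp_pos"].round(4),s["force"].round(1),s["torque"].round(2),s["opening"])
env.dwell(.2); s=env.get_state(); print(s["time"],s["tcp_pos"].round(4),s["force"].round(1),s["torque"].round(2),s["opening"],axes(s["orientation"])[:,1].round(3))
```

```text
False
6.7917 [ 0.5145 -0.4224  0.1289] [ 0.1  0.5 -0.2]
7.4167 [ 0.5144 -0.4224  0.1283] [ 1.9 -0.   0.8] [-0.21 -0.18 -0.01] 0.017790946949591577
7.6167 [ 0.5144 -0.4223  0.1283] [ 1.4 -2.2  1.5] [-0.28 -0.32  0.02] 0.01797657860332018 [ 0.602 -0.799  0.001]
```

Run:
```python
from arm import *
env.movel([.5218,-.2786,.1280],velocity=.08); s=env.get_state(); print(s["time"],s["tcp_pos"].round(4),s["force"].round(1),s["torque"].round(2),s["opening"],s["qpos"].round(2))
env.dwell(.1)
s=env.get_state();print(s["tcp_pos"].round(4),s["force"].round(1),axes(s["orientation"])[:,1].round(3))
p,d=camera("top"); cv2.imwrite("pics/top2.png",p)
```

```text
9.5583 [ 0.5219 -0.2789  0.1283] [-0.4 -4.7  6. ] [-0.93 -0.03  0.07] 0.017448903787881442 [ 0.39  0.56 -0.01  1.89  0.01  0.69 -0.55]
[ 0.5219 -0.279   0.1283] [-0.4 -4.   6.3] [ 0.602 -0.799  0.001]
```

View pics/top2.png

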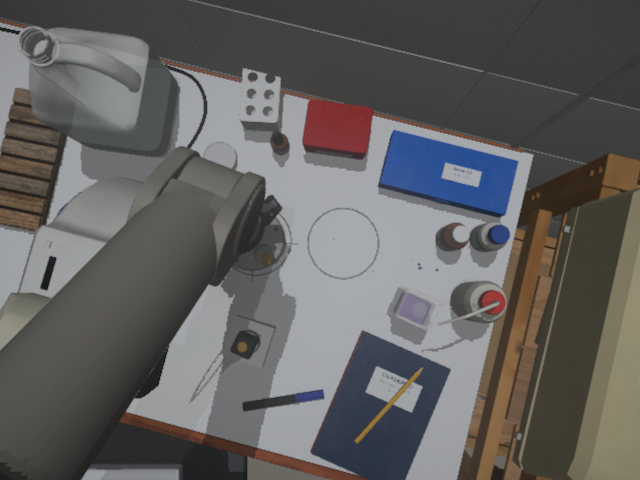

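Run:
```python
from arm import *
r=np.radians
env.grip(.055); s=env.get_state(); print(s["time"],s["tcp_pos"].round(4),s["force"].round(1))
env.movel([.5218,-.2786,.24],velocity=.2); q=env.get_state()["qpos"]
E_=myik([.3535,-.274,.225],down(r(-26.5)),0,[.52,.3,0,2.1,0,.7,.06]); print(E_.round(2),pathclear(q,E_))
env.goto_joints(E_); s=env.get_state(); print(s["time"],s["tcp_pos"].round(4),s["force"].round(1))
p,d=camera("top"); cv2.imwrite("pics/top3.png",p);np.savez("pics/top3.npz",p=p,d=d)
```

```text
10.1583 [ 0.5216 -0.2781  0.1276] [-0.4 -0.2  0.8]
[ 0.52  0.21  0.    2.16 -0.    0.77  0.06] ([np.float64(0.127), np.float64(0.121), np.float64(0.036)], [[0.24, -0.09, 0.37], [0.37, -0.12, 0.37], [0.4, -0.19, 0.19]])
11.5833 [ 0.3536 -0.2739  0.2244] [ 0.3 -0.1  0.2]
```

View pics/top3.png

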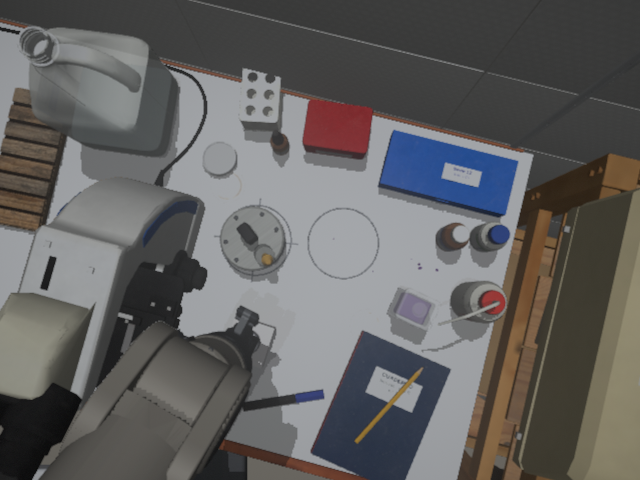

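```bash
cat > meas.py <<'E'
from h import *
def pot(f,c0,c1):
    d=np.load(f);w=cloud("top",d["d"]).reshape(-1,3)
    s=lambda cx,cy,r,a,b:w[(np.hypot(w[:,0]-cx,w[:,1]-cy)<r)&(w[:,2]>a)&(w[:,2]<b)]
    l=s(*c0,.065,.046,.055);c=cv2.minEnclosingCircle(l[:,:2].astype(np.float32))
    bx=(c[0][0]+.0056,c[0][1]+.0042)
    b=s(*bx,.022,.083,.093);rb=cv2.minAreaRect(b[:,:2].astype(np.float32));k=s(c[0][0]-.036,c[0][1]-.027,.025,.075,.1)
    print("lid",c,"ell",cv2.fitEllipse(cv2.convexHull(l[:,:2].astype(np.float32)))[:2],"bar",rb,"nip",k.mean(0), "yaw bar-nip",np.degrees(np.arctan2(rb[0][1]-k.mean(0)[1],rb[0][0]-k.mean(0)[0])))
E
python3 - <<'E'
from meas import *
pot("pics/top0.npz",(.508,-.426),0)
pot("pics/top3.npz",(.516,-.283),0)
p=np.load("pics/top3.npz")["p"]; cv2.imwrite("pics/c3.png",cv2.resize(p[190:290,205:305],(600,600),interpolation=cv2.INTER_CUBIC))
E
```

```text
lid ((0.5081419348716736, -0.42583131790161133), 0.0506473109126091) ell ((0.508115828037262, -0.4258153736591339), (0.10031720250844955, 0.10063973814249039)) bar ((0.5136299133300781, -0.4218166172504425), (0.02976657636463642, 0.018105298280715942), 36.87602996826172) nip [ 0.47225418 -0.45258377  0.08594079] yaw bar-nip 36.63463005214997
lid ((0.5146178007125854, -0.2815302014350891), 0.050882332026958466) ell ((0.5144876837730408, -0.281541109085083), (0.10054287314414978, 0.10116070508956909)) bar ((0.520247757434845, -0.2770901620388031), (0.030031707137823105, 0.018063873052597046), 37.21890640258789) nip [ 0.47871609 -0.3088433   0.08605958] yaw bar-nip 37.3998154683562
```

View pics/c3.png

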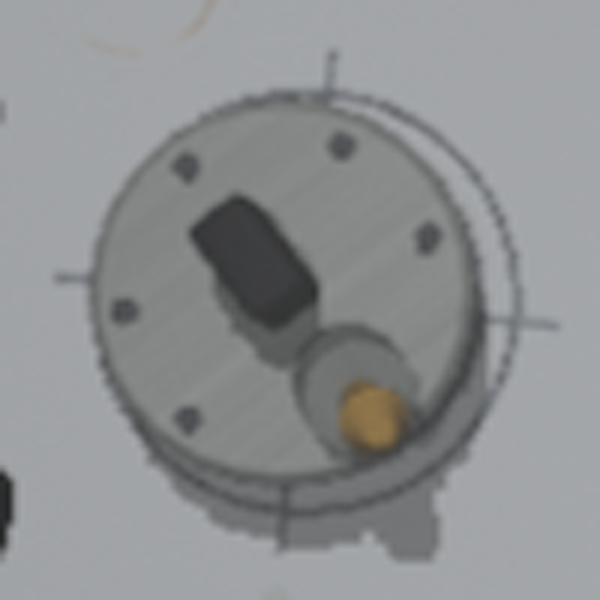

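```bash
cat > ring.py <<'E'
from h import *
def ring(p,cx,cy,radii,N=300,sc=.0005,rng=.008):
    g=cv2.cvtColor(p,cv2.COLOR_BGR2GRAY);ii,jj=np.mgrid[0:N,0:N]
    X=cx+(N/2-ii)*sc;Y=cy+(N/2-jj)*sc;c,R,t=RT("top");P=np.stack([X,Y,0*X],-1)@R.T+t
    mu=(c["fx"]*P[...,0]/P[...,2]+c["cx"]).astype(np.float32);mv=(c["fy"]*P[...,1]/P[...,2]+c["cy"]).astype(np.float32)
    bh=cv2.morphologyEx(cv2.remap(g,mu,mv,cv2.INTER_CUBIC),cv2.MORPH_BLACKHAT,np.ones((11,11))).astype(np.float32)
    th=np.linspace(0,2*np.pi,360);best=[]
    for dx in np.arange(-rng,rng+1e-6,.0005):
      for dy in np.arange(-rng,rng+1e-6,.0005):
        s=0
        for r in radii:
          x=(N/2-(dx+r*np.cos(th))/sc).astype(np.float32);y=(N/2-(dy+r*np.sin(th))/sc).astype(np.float32)
          s+=np.minimum(cv2.remap(bh,y[None],x[None],cv2.INTER_LINEAR),30).mean()
        best.append((s,cx+dx,cy+dy))
    b=np.array(sorted(best)[-12:]);return np.average(b[:,1:],axis=0,weights=b[:,0]),b[-1]
if __name__=="__main__":
    p3=np.load("pics/top3.npz")["p"];p0=np.load("pics/top0.npz")["p"]
    print(ring(p3,.508,-.426,[.058])); print(ring(p0,.516,-.283,[.058,.048]))
E
python3 ring.py
```

```text
(array([ 0.51012445, -0.42683448]), array([29.9206562,  0.51     , -0.427    ]))
(array([ 0.51620759, -0.28287552]), array([59.74423981,  0.5165    , -0.283     ]))
```

```bash
cat > lid.py <<'E'
from h import *
def lid(p,cx,cy,rad=.051,z=.05):
    g=cv2.GaussianBlur(cv2.cvtColor(p,cv2.COLOR_BGR2GRAY).astype(np.float32),(0,0),.8)
    c,R,t=RT("top");th=np.linspace(0,2*np.pi,240,endpoint=False)
    def samp(X,Y):
        P=np.stack([X,Y,np.full_like(X,z)],-1)@R.T+t
        return cv2.remap(g,(c["fx"]*P[...,0]/P[...,2]+c["cx"]).astype(np.float32),(c["fy"]*P[...,1]/P[...,2]+c["cy"]).astype(np.float32),cv2.INTER_CUBIC)
    # radial edge search
    from scipy.optimize import least_squares
    C=np.array([cx,cy])
    for it in range(6):
        rr=np.arange(.045,.057,.00025);X=C[0]+rr[None]*np.cos(th)[:,None];Y=C[1]+rr[None]*np.sin(th)[:,None]
        G=np.abs(np.gradient(samp(X.astype(np.float32),Y.astype(np.float32)),axis=1))
        k=G.argmax(1);e=np.stack([X[np.arange(240),k],Y[np.arange(240),k]],1);ok=G.max(1)>2
        r=least_squares(lambda v:np.hypot(e[ok,0]-v[0],e[ok,1]-v[1])-v[2],[*C,rad],loss="soft_l1",f_scale=.0005)
        C=r.x[:2]
    return r.x,ok.sum()
if __name__=="__main__":
    print(lid(np.load("pics/top0.npz")["p"],.508,-.426)); print(lid(np.load("pics/top3.npz")["p"],.5146,-.2815))
E
python3 lid.py
```

```text
(array([ 0.51122957, -0.42838133,  0.05175712]), np.int64(235))
(array([ 0.51526217, -0.28305525,  0.05168902]), np.int64(237))
```

Run:
```python
from h import *
# overlays: project ring circle, lid circle, onto upscaled crops
def draw(f,out,circs,u0,v0,w):
    p=np.load(f)["p"];k=600/w;im=cv2.resize(p[v0:v0+w,u0:u0+w],(600,600),interpolation=cv2.INTER_CUBIC)
    for (x,y,z,r,col) in circs:
        pts=np.array([(proj("top",[x+r*np.cos(a),y+r*np.sin(a),z])-[u0,v0]+.5)*k for a in np.linspace(0,6.283,120)])
        cv2.polylines(im,[pts.astype(np.int32)],True,col,1)
    return im
a=draw("pics/top3.npz","",[(.5146,-.2815,.05,.051,(0,0,255)),(.516,-.283,0,.058,(0,255,0))],205,190,100)
b=draw("pics/top0.npz","",[(.5081,-.4258,.05,.051,(0,0,255)),(.510,-.427,0,.058,(0,255,0))],293,190,100)
cv2.imwrite("pics/ov.png",cv2.resize(np.hstack([a,b]),(800,400)))
```

```text
(no output)
```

View pics/ov.png

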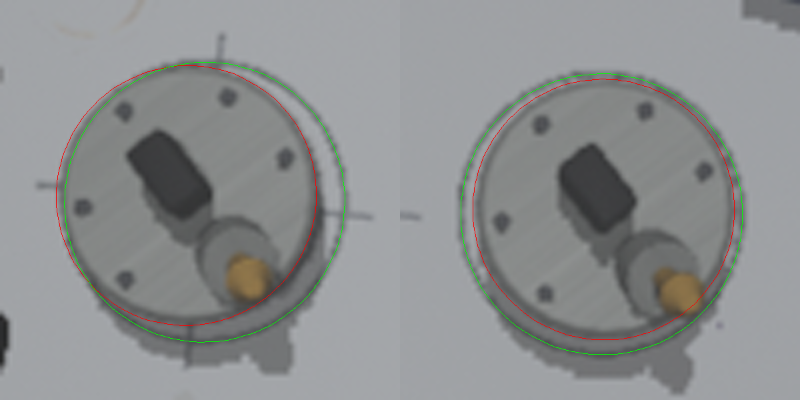

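```bash
python3 - <<'E'
from arm import *
r=np.radians
def S(m):
    s=env.get_state(); print(m,round(s["time"],2),s["tcp_pos"].round(4),s["force"].round(1),round(s["opening"],4)); return s
M=myik([.5218,-.2786,.20],down(r(-53)),0,[.39,.5,0,1.8,0,.8,-.54])
env.goto_joints(M); S("hover")
print(env.movel([.5220,-.2787,.129],velocity=.12,stop_force=12)); S("down")
env.grip(0.0,f_grip=30); S("grip")
env.movel([.5230,-.2800,.129],velocity=.02); s=S("moved")
env.grip(.05); S("rel")
env.movel([.5230,-.2800,.22],velocity=.2); q=env.get_state()["qpos"]
E_=myik([.3535,-.274,.225],down(r(-26.5)),0,[.52,.3,0,2.1,0,.7,.06])
env.goto_joints(E_); S("coup hover")
p,d=camera("top"); cv2.imwrite("pics/top4.png",p);np.savez("pics/top4.npz",p=p,d=d)
E
python3 - <<'E'
from meas import *
from h import *
pot("pics/top4.npz",(.516,-.283),0)
d=np.load("pics/top4.npz");p=d["p"];k=6
im=cv2.resize(p[190:290,205:305],(600,600),interpolation=cv2.INTER_CUBIC)
for (x,y,z,rr,col) in [(.516,-.283,.05,.051,(0,0,255)),(.516,-.283,0,.058,(0,255,0))]:
    pts=np.array([(proj("top",[x+rr*np.cos(a),y+rr*np.sin(a),z])-[205,190]+.5)*k for a in np.linspace(0,6.283,120)]);cv2.polylines(im,[pts.astype(np.int32)],True,col,1)
cv2.imwrite("pics/c4.png",im)
E
```

```text
hover 12.35 [ 0.5219 -0.2783  0.1992] [-0.3 -0.7  0.1] 0.0549
False
down 13.09 [ 0.5222 -0.2791  0.1297] [ 0.8  0.2 -0.4] 0.0551
grip 13.51 [ 0.5223 -0.2787  0.1297] [-1.5  1.   6.7] 0.0176
moved 13.76 [ 0.5225 -0.279   0.1298] [-4.2  4.1 10.9] 0.0176
rel 14.18 [ 0.523  -0.2801  0.1288] [-0.6  0.3 -0.2] 0.0505
coup hover 15.5 [ 0.3535 -0.2738  0.2243] [ 0.8  0.  -0.6] 0.0501
lid ((0.5143877267837524, -0.2812797725200653), 0.050902124494314194) ell ((0.5145753622055054, -0.2815048098564148), (0.1003778949379921, 0.10110076516866684)) bar ((0.5203108787536621, -0.2771279811859131), (0.030057590454816818, 0.01770331710577011), 37.8560905456543) nip [ 0.47867522 -0.30884152  0.08599899] yaw bar-nip 37.2962291423175
```

View pics/c4.png

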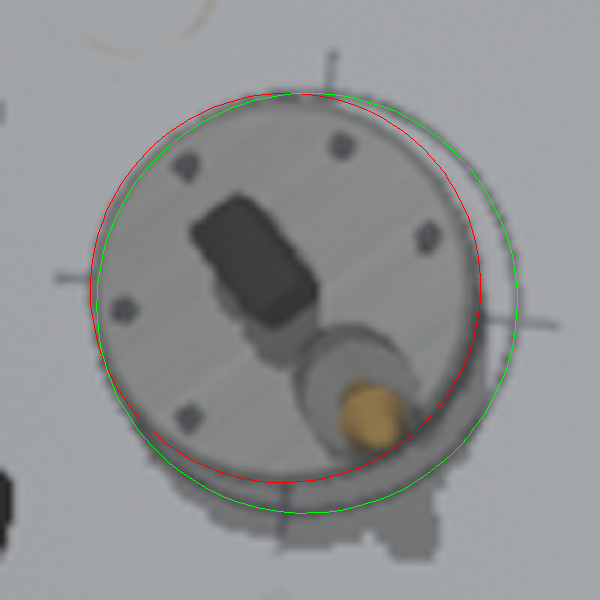

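Run:
```python
from arm import *
r=np.radians
def S(m):
    s=env.get_state(); print(m,round(s["time"],2),s["tcp_pos"].round(4),s["force"].round(1),s["torque"].round(2),round(s["opening"],4)); return s
print(env.movel([.3537,-.2748,.122],velocity=.12,stop_force=10)); S("down")
env.grip(0.0,f_grip=70); S("grip")
env.movel([.3537,-.2748,.150],velocity=.06); S("up")
env.movel([.3537,-.2748,.215],velocity=.15); S("up2")
p,d=camera("top"); cv2.imwrite("pics/top5.png",p);np.savez("pics/top5.npz",p=p,d=d)
p,d=camera("side"); cv2.imwrite("pics/side5.png",p)
# plan
q=env.get_state()["qpos"]
for dd in(.11,.05,.0):
    pp,qq,n=press(r(37.1),(.516,-.283),dd,r(180)); j=myik(pp,qq,0,[.72,.47,0,2.0,-.7,.69,.35]); print(dd,pp.round(3),j.round(2) if j is not None else None, clear(j)[2] if j is not None else '')
    if dd==.11:
        for s in np.linspace(0,1,6):
            T,R,_=chain(q+s*(j-q)); print((T+R[:,2]*.116).round(3),T.round(3))
```

```text
False
down 16.56 [ 0.3541 -0.275   0.1224] [0.4 0.3 0. ] [ 0.05 -0.02 -0.04] 0.0497
grip 16.87 [ 0.3542 -0.2751  0.1229] [-0.3  0.3  5.9] [0.15 0.21 0.01] 0.0296
up 17.48 [ 0.3536 -0.2747  0.1502] [-0.8 -0.4 -1.6] [ 0.01 -0.    0.02] 0.0292
up2 18.07 [ 0.3533 -0.2745  0.2144] [-0.   0.8 -2.4] [-0.02  0.    0.04] 0.029
0.11 [ 0.411 -0.362  0.267] [ 0.8   0.32  0.    1.95 -0.56  0.9   0.24] (np.float64(0.126), array([ 0.41, -0.19,  0.19]))
[ 0.353 -0.274  0.098] [ 0.353 -0.274  0.214]
[ 0.368 -0.279  0.105] [ 0.363 -0.287  0.22 ]
[ 0.386 -0.286  0.114] [ 0.374 -0.301  0.229]
[ 0.406 -0.297  0.127] [ 0.387 -0.319  0.239]
[ 0.428 -0.313  0.143] [ 0.399 -0.339  0.252]
[ 0.45  -0.333  0.162] [ 0.411 -0.362  0.267]
0.05 [ 0.431 -0.347  0.212] [ 0.76  0.4   0.    1.99 -0.63  0.79  0.29] (np.float64(0.087), array([ 0.35, -0.28,  0.11]))
0.0 [ 0.448 -0.334  0.167] [ 0.72  0.47  0.    2.01 -0.7   0.7   0.35] (np.float64(0.062), array([ 0.36, -0.28,  0.1 ]))
```

View pics/top5.png

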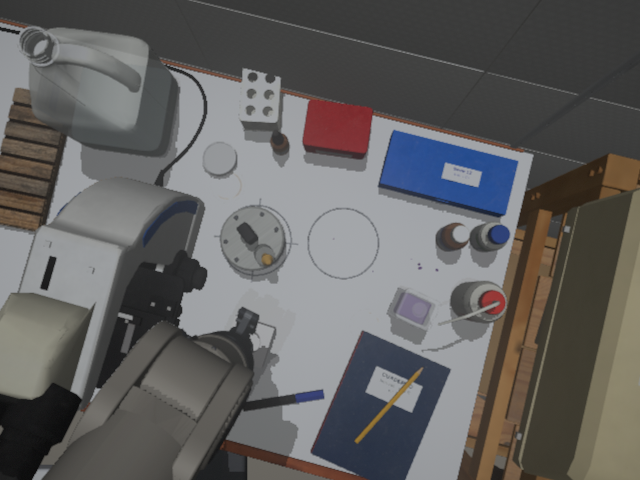

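View pics/side5.png

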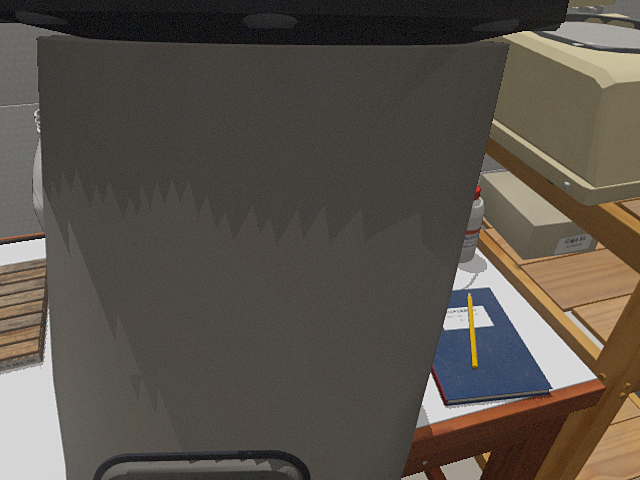

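Run:
```python
from arm import *
r=np.radians
def S(m):
    s=env.get_state(); print(m,round(s["time"],2),s["tcp_pos"].round(4),s["force"].round(1),s["torque"].round(2),round(s["opening"],4)); return s
pp,qq,n=press(r(37.1),(.516,-.283),.11,r(180)); j=myik(pp,qq,0,[.72,.47,0,2.0,-.7,.69,.35])
env.goto_joints(j); S("a")
pp,qq,n=press(r(37.1),(.516,-.283),.045,r(180))
env.movel(pp,velocity=.12,rot=qq); s=S("b"); print("target",pp.round(4),"z-axis err deg",np.degrees(np.arccos(-axes(s["orientation"])[:,2]@n)))
p,d=camera("top"); cv2.imwrite("pics/top6.png",p);np.savez("pics/top6.npz",p=p,d=d); cv2.imwrite("pics/c6.png",cv2.resize(p[180:380,180:380],(600,600),interpolation=cv2.INTER_CUBIC))
```

```text
a 18.77 [ 0.4102 -0.3627  0.2654] [ 0.1  1.1 -3.1] [-0.29  0.48  0.02] 0.0293
b 19.46 [ 0.4331 -0.3457  0.2082] [-0.6 -0.  -1.5] [-0.38  0.52 -0.03] 0.0296
target [ 0.433  -0.3458  0.2079] z-axis err deg 0.011432678030088121
```

View pics/c6.png

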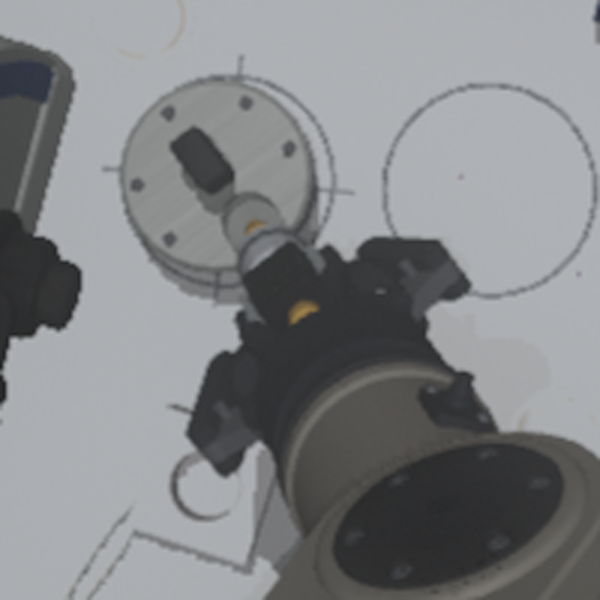

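Run:
```python
from arm import *
r=np.radians
n=press(r(37.1),(.516,-.283),0,0)[2]; base=np.array([-.6,0,-1.5])
seat=np.array([.516-.036*np.cos(r(37.1)),-.283-.036*np.sin(r(37.1)),.062])
def S(m):
    s=env.get_state(); f=s["force"]-base; rel=s["tcp_pos"]-seat
    print(m,round(s["time"],2),"dist mm",round(1e3*(rel@n-.1165),2),"lat mm",(1e3*(rel-n*(rel@n))).round(1),"axF",round(f@n,1),"latF",(f-n*(f@n)).round(1),s["torque"].round(2),round(s["opening"],4)); return s
pp,qq,n=press(r(37.1),(.516,-.283),.0225,r(180))
print(env.movel(pp,velocity=.05,stop_force=7)); S("pre")
pp,qq,n=press(r(37.1),(.516,-.283),-.004,r(180))
print(env.movel(pp,velocity=.03,stop_force=14)); S("press")
p,d=camera("top"); cv2.imwrite("pics/top7.png",p);np.savez("pics/top7.npz",p=p,d=d); cv2.imwrite("pics/c7.png",cv2.resize(p[180:380,180:380],(600,600),interpolation=cv2.INTER_CUBIC)); S("after")
```

```text
False
pre 20.11 dist mm 21.79 lat mm [-0.1  0.  -0. ] axF 0.4 latF [0.1 0.1 0.1] [-0.41  0.47  0.01] 0.0296
True
press 20.82 dist mm 0.17 lat mm [ 0.2 -0.7 -0.1] axF 8.0 latF [0.8 0.5 0.4] [-0.04  0.26  0.05] 0.0288
after 20.88 dist mm 0.14 lat mm [ 0.2 -0.6 -0.1] axF 7.1 latF [0.8 1.6 0.8] [-0.03  0.27  0.08] 0.0294
```

View pics/c7.png

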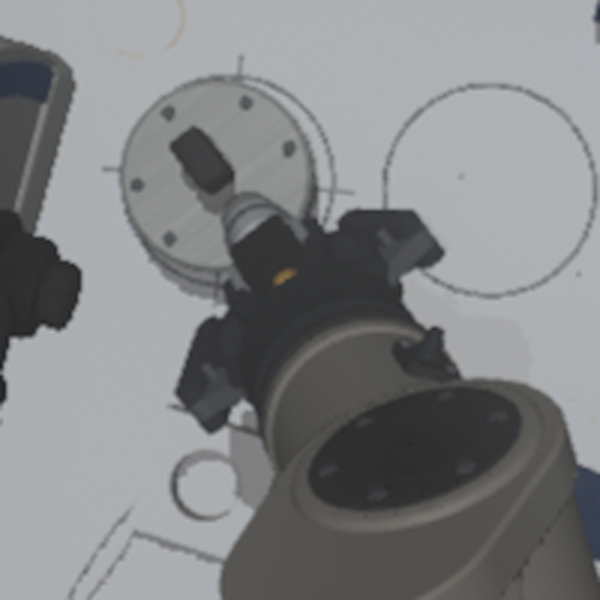

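```bash
cat > pr.py <<'E'
from arm import *
import sys
r=np.radians
n=press(r(37.1),(.516,-.283),0,0)[2]; base=np.array([-.6,0,-1.5])
seat=np.array([.516-.036*np.cos(r(37.1)),-.283-.036*np.sin(r(37.1)),.062])
def S(m):
    s=env.get_state(); f=s["force"]-base; rel=s["tcp_pos"]-seat
    print(m,round(s["time"],2),"dist mm",round(1e3*(rel@n-.1165),2),"lat mm",(1e3*(rel-n*(rel@n))).round(1),"axF",round(f@n,1),"latF",(f-n*(f@n)).round(1),round(s["opening"],4)); return s
E
python3 - <<'E'
from pr import *
for k in(.0005,.0015,.0025):
    pp,qq,_=press(r(37.1),(.516,-.283),-k,r(180))
    print(env.movel(pp,velocity=.01,stop_force=8)); S(k)
env.dwell(.2);S("d")
E
```

```text
True
0.0005 21.08 dist mm 0.12 lat mm [ 0.2 -0.7 -0.1] axF 7.5 latF [0.7 1.3 0.6] 0.0291
True
0.0015 21.29 dist mm 0.12 lat mm [ 0.1 -0.7 -0.2] axF 7.3 latF [0.9 1.6 0.8] 0.0293
True
0.0025 21.5 dist mm 0.12 lat mm [ 0.1 -0.7 -0.2] axF 7.9 latF [0.8 1.6 0.7] 0.0293
d 21.7 dist mm 0.16 lat mm [ 0.  -0.7 -0.2] axF 7.6 latF [0.9 2.2 0.9] 0.0293
```

Run:
```python
from pr import *
for k in(.0004,.0010,.0016):
    pp,qq,_=press(r(37.1),(.516,-.283),-k,r(180))
    env.movel(pp,velocity=.01); s=S(k)
    if (s["force"]-base)@n>14: break
env.dwell(.2);S("d")
```

```text
0.0004 22.01 dist mm -0.06 lat mm [ 0.1 -0.5 -0.1] axF 13.4 latF [-1.1  1.1 -0.1] 0.0291
0.001 22.26 dist mm -0.12 lat mm [ 0.1 -0.5 -0.1] axF 19.3 latF [-1.   3.1  0.5] 0.0295
d 22.46 dist mm -0.11 lat mm [ 0.1 -0.6 -0.1] axF 19.0 latF [-1.3  3.1  0.4] 0.0292
```

Run:
```python
from pr import *
pp,qq,_=press(r(37.1),(.516,-.283),-.0007,r(180)); env.movel(pp,velocity=.01); S("ease")
p,d=camera("top");np.savez("pics/top8.npz",p=p,d=d)
k=6;im=cv2.resize(p[190:290,205:305],(600,600),interpolation=cv2.INTER_CUBIC)
for (x,y,z,rr,col) in [(.516,-.283,.05,.051,(0,0,255)),(.516,-.283,0,.058,(0,255,0))]:
    pts=np.array([(proj("top",[x+rr*np.cos(a),y+rr*np.sin(a),z])-[205,190]+.5)*k for a in np.linspace(0,6.283,120)]);cv2.polylines(im,[pts.astype(np.int32)],True,col,1)
cv2.imwrite("pics/c8.png",im)
a=np.load("pics/top4.npz")["p"][195:250,215:300];b=p[195:250,215:300]
f=lambda x:cv2.cvtColor(x,cv2.COLOR_BGR2GRAY).astype(np.float32)
a2,b2=f(a)[:45,:25],f(b)[:45,:25];print("pot shift px since before press",cv2.phaseCorrelate(a2,b2))
env.dwell(.3);S("d")
```

```text
ease 22.71 dist mm -0.07 lat mm [ 0.1 -0.6 -0.1] axF 15.9 latF [-0.9  1.9  0.2] 0.0292
pot shift px since before press ((0.5178076640592852, 0.5785553129875893), 1.0151637128194173)
d 23.06 dist mm -0.1 lat mm [ 0.1 -0.6 -0.1] axF 16.3 latF [-0.9  2.4  0.3] 0.0294
```

View pics/c8.png

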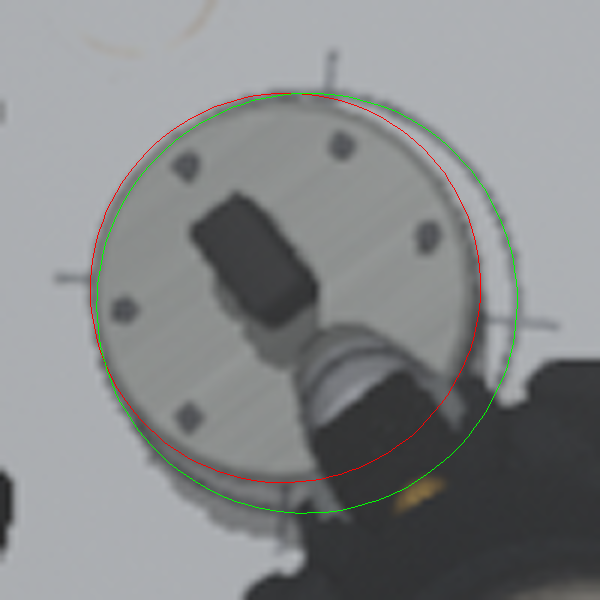

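Run:
```python
from pr import *
env.dwell(1.5);S("h1");env.dwell(1.5);S("h2")
job.job_done()
```

```text
h1 24.56 dist mm -0.1 lat mm [ 0.1 -0.6 -0.1] axF 16.7 latF [-1.   2.2  0.3] 0.0288
h2 26.06 dist mm -0.1 lat mm [ 0.1 -0.5 -0.1] axF 15.6 latF [-1.8  2.4  0. ] 0.0294
the job is handed in; nothing more can be done
```

I slid the pot onto the double-ring mark, drew the coupler from its stand, and pressed it onto the nipple until it seated. It was held there more than 3 s and handed in at about 26 s, still gripped and pressed.

**Pot position:** In the last top picture the lid outline and mark agree to within about 0.5 mm, and pressing did not move the pot. The depth data disagreed, putting the pot about 2 mm off. I trusted the colour picture, because the depth data showed the same offset against the plain ring at the start.

**Failed correction:** Before picking up the coupler I re-gripped the pot to correct that 2 mm. The pot did not move, so nothing changed.

**Coupler:** The mouth ended at about 0 mm from the seat by arm position. Axial force was about 8 N at contact, then rose by about 12 N over 0.25 mm, which fits a mouth pressed home. It was held at 16 N with no slip in the grip. I had no direct reading of the plunger.

**Stop force:** While seating, three short moves with a force stop halted at once without moving. I finished the press with small moves without the stop.

**Bystanders:** The arm kept clear of the staining jar, oil bottle and petri dish. All three stood in their starting places in the top picture taken just after the coupler came out of its stand. I did not check them again after pressing.

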